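# Set a press-and-turn bench timer

### The arm

A 6-joint arm with a two-finger parallel gripper is mounted at the origin on a cart in front of the work surface, level with it; the furniture and walls round the work are solid. World frame = base frame: x ahead of the robot, y to its left, z up, the work surface at z = 0. Lengths are in mm, angles in degrees, forces in N, time in s.
With the tool pointing down it reaches from about 350 to 850 mm from the base axis. Payload 8.1 kg.
Tool frame: the origin (TCP) lies midway between the tips of the shut fingers; the grasp point (between the pads) lies 19 mm behind it (r.pinch_z is the distance from the TCP to the grasp point, in mm); z points along the fingers, y is the line along which they close (so a half turn about z gives the same grasp; the last joint's range is limited). The gripper opens to 85 mm and grips with 20 to 120 N. Pads are 22 mm wide; open, the fingers measure 114 mm over their backs; the gripper's body (76 mm by 85 mm) begins 54 mm behind the grasp point. The pads swing forward as they close: fully open they stand 13 mm farther back than shut.
Start: joints at [-73.533, 7.471, 85.268, -0, 87.261, -4.893], TCP at [218.555, -558.784, 231.292] pointing down, gripper open.
Joint ranges: [-169.43, 169.43], [-51.17, 129.36], [1.28, 143.12], [-76.62, 256.62], [0, 156.53], [-152.29, 152.29]. Speed limits (degrees/s): [136.94, 136.94, 159.86, 180, 180, 180].

### API

Orientations are given as [roll, pitch, yaw] about the fixed x, y, z axes, in that order (R = Rz(yaw) Ry(pitch) Rx(roll)).
In Python, from bench import sensors, optics, job, r gives the robot as it stands.
- The arm moves only by the tool play_rows, never from a script. Its argument "motion" is a list that holds one entry, the list of rows, each a list of 6 numbers: the shift along the tool's x, y, z in cm, then the turn, a rotation vector about the tool's x, y, z in degrees. In form: [[[x, y, z, ax, ay, az], ...]]. A call has 1 to 5 rows; each row is the pose to reach, as a shift and turn from the pose commanded when the call began, along the tool's axes at that moment; what a row does not reach only later rows make up. A row lasts 1/10 s, in which the tool goes at most 50 mm and 8.59 degrees, less where a joint would pass 70% of its speed; a pose out of reach is approached as far as the arm can. A call with a gripper value outside its range is refused whole. "jaw" is the opening, from 0 (shut) to 1 (fully open), set as the call begins (left out, the last holds). The fingers move at their own pace and stop on an object; "squeeze" is the grip in N (left out, the last holds). Time passes only in rows, so rows that repeat a pose let the fingers close. It gives the time, the measured TCP pose, the force, the opening and the grip force at its end, in the units of the state.
- sensors.sense(): the state, without advancing time (a new reading comes with each control period).
- optics.snapshot(name): name is "scene" or "top" or "wrist"; returns a dict with "pixels" (420x560x3 uint8, red, green, blue), "mtx" (3x3 intrinsics, pixels), "R" (3x3) and "t" (3): a world point X has camera coordinates R X + t; the wrist camera has in their place "T_tool_cam" (4x4, takes a point from camera to tool coordinates, whose origin is the TCP and whose axes are the flange's). Camera axes: x right, y down, z forward; pixel columns grow to the right and rows downward; lengths in mm; the calibration is good to about 2 mm. A picture is of the moment at which its call begins: read the wrist's pose just before it. There is no depth.
- job.hand_in(): hands the job in; it is judged then, once.
The state is a dict: "time": time; "joint_pos": joint angles; "qd": joint speeds; "joint_efforts": joint torques, N m; "tool_pos": TCP position; "tcp_rot": TCP orientation; "ft_force": force on the tool from outside, world axes, zero at the start; "wrist_torque": the same for the moment, N m; "finger_gap": finger opening in mm; "grip_force": force on a finger pad.
Only numpy, scipy, OpenCV 4.12 (cv2) and the standard library are available. Lean on these libraries where they do the work, as an engineer would, in place of code of your own. Each camera call takes 0.05 s, during which the arm holds its last target. There are 200 camera calls.

### The job

Set the bench timer: press its knob down gently until the clutch inside catches, turn it clockwise until the pointer has gone past the blue top mark, then turn back down until the pointer stands on the red marker, and let go. About 10 N of pressing is plenty; never bear down on the clutch with more than 15 N, and leave the things round the timer where they stand.

Things in the scene. Friction and masses are not known exactly. Their poses are not given: they have to be found in the camera images.
- timer: grey square bench timer fixed to the worktop, 136 x 136 mm (foot 144 mm); origin under its centre, on the knob's axis, z up, x away from the scale, which lies towards the robot. White round face, radius 62 mm, 42 mm above the worktop: 30 minutes of black ticks over 2.10 rad, zero at the right, rising clockwise seen from above to a wide blue top mark at the left
- top_mark (a point): middle of the blue top mark on the face (30 minutes), 52 mm from the axis
- timer_dial (a joint): the black pointer's angle in rad: 0 at the zero mark, grows clockwise seen from above, 2.10 at the blue top mark, end stop at 2.50. It stays where it is left (friction 0.06 N m, plus a weak spring of 0.005 N m per rad against turning up). Only the clutch turns it; at the end stop the clutch slips without harm
- pointer_tip (a point): outer tip of the black pointer, 47 mm from the axis; axes are the dial's and turn with it (parallel to the timer's axes at joint value 0)
- set_marker: flat red marker on the scale's rim, 13 x 6 mm, fixed, at another place each time (0.7 to 1.5 rad on the scale). Origin on the knob's axis, on the face. It is turned about z against the timer by minus the dial angle it marks: the pointer stands on it when pointer_tip's x axis is parallel to its x axis
- marker_tip (a point): middle of the red marker, 52 mm from the axis
- knob_grip (a point): centre of the black knob's bar grip, on the knob's axis, z up. Bar 46 mm long (this point's x), 14 mm thick (y), 28 mm high, top at 98 mm with the knob up. Round skirt, radius 30 mm, upper side 14 mm below this point. Turns freely without end, and slides down 18 mm on a light spring (1 to 3 N). Grip it from above across its thickness with 15 to 30 N
- clutch: hidden friction clutch under the knob; origin on the axis at the pointer (not the plate's height). The knob meets it 2 to 12 mm down, unseen, at another depth each time; from there its spring takes up 6 N/mm. It carries 0.010 to 0.015 N m per newton: 5 to 7 N on it turn the pointer; about 10 N is good, over 15 N too much. Let up off it, the knob turns back freely for another stroke
- crucible_1: white crucible, 45 mm wide and 35 mm high, loose, near the timer; origin at its foot's centre
- vial_5: small vial with a white cap, 22 mm wide and 54 mm high, loose, to the right of the timer; origin at its foot's centre
- stopper_1: dark red rubber stopper, 33 mm wide and 27 mm high, loose, beyond the timer; origin at its foot's centre
- petri_1: small glass dish, 60 mm wide and 12 mm high, loose, beyond the timer; origin at its foot's centre
Things that resemble listed ones, but are neither listed nor needed, are in the scene too. There is more than one size of the timer; the one meant has the size given above.

How it is judged:
By the outcome, as a careful person would: the job done as asked, in the order asked, and still so for the second after the job is handed in, with the robot touching nothing.
It also fails if it takes over 72 s, if anything falls off the work surface, if the arm or the gripper's body presses on something with over 40 N, if the wrist force passes 120 N, or if a joint passes its speed limit or range.

## Working session

There is one attempt and no reset: what is moved stays moved. The work goes in short steps, Python scripts to look and compute and a tool call to move; the robot and the scene stay as the last step left them, time stands still between calls to the robot, and variables do not carry over. Pictures are saved under pics/ and viewed, at most 10 in all, crops included, and the job is handed in when it is done.

Besides the shell and the picture viewer there is one more tool, called after "Call:" as name(argument=value, ...) on one line, values as JSON. play_rows: Moves the arm, as the interface text tells. Its arguments: {"type":"object","properties":{"motion":{"type":"array","items":{"type":"array","items":{"type":"array","items":{"type":"number"}}}},"jaw":{"type":"number"},"squeeze":{"type":"number"}},"required":["motion"]}

```bash
mkdir -p pics; ls; python3 - <<'E'
from bench import sensors, optics, job, r
import cv2,numpy as np
s=sensors.sense();print(s)
for n in("scene","top"):
    d=optics.snapshot(n);cv2.imwrite(f"pics/{n}0.png",d["pixels"][:,:,::-1]);print(n,d["mtx"].round(1).tolist(),(-d["R"].T@d["t"]).round(0))
    np.savez(f"{n}0.npz",**{k:d[k] for k in("pixels","mtx","R","t")})
E
```

```text
pics
{'time': 0.0, 'joint_pos': array([-7.35337606e+01,  7.51588901e+00,  8.53305564e+01, -5.79408674e-04,
        8.72618290e+01, -4.89226887e+00]), 'qd': array([-0.10298104, -0.05202579,  0.02590946, -0.04168856,  0.04880342,
        0.07352667]), 'joint_efforts': array([ 2.76599326e-05, -5.69406617e+01, -5.00552344e+01, -3.26724403e-04,
        1.44392776e-02, -3.94582867e-05]), 'tool_pos': array([ 218.38660154, -558.24094689,  230.22405875]), 'tcp_rot': array([-1.79892071e+02, -8.65731946e-03,  2.13585284e+01]), 'ft_force': array([-0.27480565,  0.59751825,  0.10921182]), 'wrist_torque': array([-0.01200144, -0.09528198, -0.00948729]), 'grip_force': 0.0, 'finger_gap': 85.63605342034433}
scene [[500.7, 0.0, 281.7], [0.0, 500.7, 214.6], [0.0, 0.0, 1.0]] [175. 784. 646.]
top [[538.2, 0.0, 282.2], [0.0, 538.2, 213.9], [0.0, 0.0, 1.0]] [ 387.  -28. 1383.]
```

View pics/scene0.png

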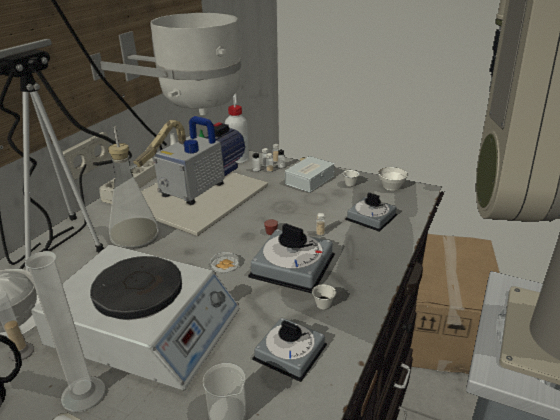

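View pics/top0.png

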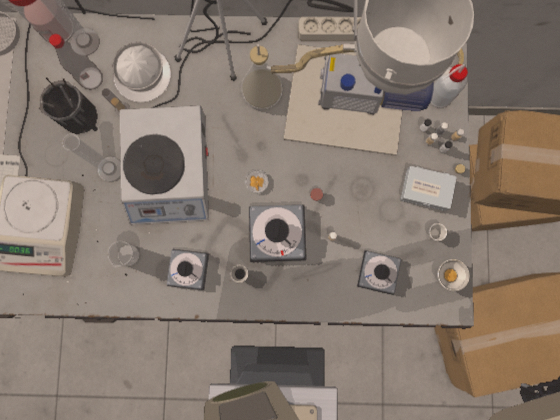

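The scene view shows three timers: a big one at about (292,250) and small ones at (290,340) and (372,208). In the top view they are at (277,232), about 55 px wide, and at (187,268) and (380,271), about 38 px wide. At 0.39 px/mm a 136 mm timer should be about 53–55 px, so I choose the big one, with the vial to its right, the crucible towards the robot, and the stopper and dish beyond. Next I check this in a close crop.

```bash
cat > h.py <<'E'
import numpy as np,cv2
def load(n): return dict(np.load(n))
def ray(d,uv,z):
    c=-d["R"].T@d["t"]; v=d["R"].T@np.linalg.inv(d["mtx"])@np.array([*uv,1.]); return c+v*(z-c[2])/v[2]
def tri(obs):
    A=np.zeros((3,3));b=np.zeros(3)
    for d,uv in obs:
        c=-d["R"].T@d["t"]; v=d["R"].T@np.linalg.inv(d["mtx"])@np.array([*uv,1.]);v/=np.linalg.norm(v);P=np.eye(3)-np.outer(v,v);A+=P;b+=P@c
    return np.linalg.solve(A,b)
E
python3 - <<'E'
from h import *
t=load("top0.npz");s=load("scene0.npz")
a=cv2.resize(t["pixels"][195:270,235:320],None,fx=7,fy=7,interpolation=cv2.INTER_CUBIC)[:,:,::-1]
cv2.imwrite("pics/crop.png",a)
hsv=cv2.cvtColor(t["pixels"],cv2.COLOR_RGB2HSV)
grey=ray(t,(277,232),98);print("knob",grey, "crucible",ray(t,(240,273),20),"vial",ray(t,(333,236),54),"stopper",ray(t,(316,194),27))
print("edge",ray(t,(277,320),0), tri([(t,(277,230)),(s,(292,232))]))
for nm,p in(("small L",(187,268)),("small R",(380,271))):print(nm,ray(t,p,50))
E
```

```text
knob [522.66456476  -4.79338486  98.        ] crucible [424.93335257  87.14554555  20.        ] vial [ 520.65436051 -142.99130809   54.        ] stopper [ 630.15742104 -100.70280621   27.        ]
edge [309.79629873  -8.75976521   0.        ] [531.66348743  -3.40729409  85.31343268]
small L [433.20086525 215.90127148  50.        ]
small R [ 437.2905919  -259.91444898   50.        ]
```

View pics/crop.png

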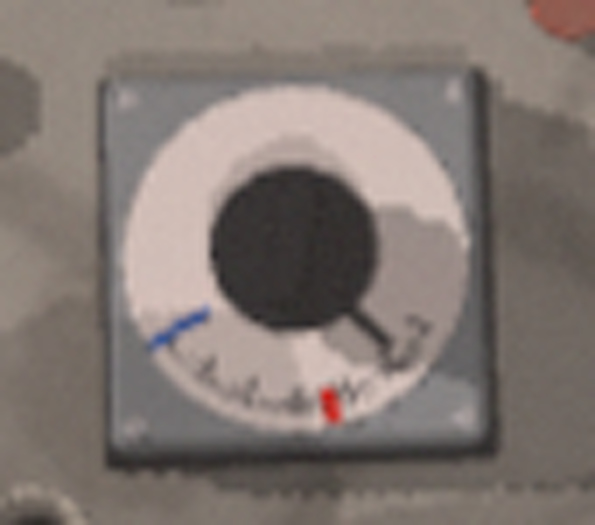

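The crop confirms the choice. The big timer has a blue mark at left (180,328), a red marker at (330,405), the black pointer at lower right with its tip at about (388,343), and the knob hub at (292,245). I move over it for a wrist view.

Call:
play_rows(motion=[[[3.5,-2.9,0,0,0,0],[7.2,-6.0,0,0,0,0],[10.9,-9.1,0,0,0,0],[14.6,-12.2,0,0,0,0],[18.3,-15.3,0,0,0,0]]], jaw=0.6, squeeze=25)

```text
time: 0.6
tool_pos: [333.6, -347.7, 230.8]
tcp_rot: [-180.0, 0.0, 21.3]
ft_force: [1.5, -0.4, -0.4]
finger_gap: 51.4
grip_force: 0.0
```

Call:
play_rows(motion=[[[3.5,-2.9,0,0,0,0],[7.0,-5.8,0,0,0,0],[10.5,-8.7,0,0,0,0],[14.0,-11.6,0,0,0,0],[17.5,-14.5,0,0,0,0]]])

```text
time: 1.1
tool_pos: [443.8, -149.0, 231.1]
tcp_rot: [-180.0, 0.0, 21.4]
ft_force: [0.8, -0.7, -0.8]
finger_gap: 51.6
grip_force: 0.0
```

Call:
play_rows(motion=[[[3.3,-2.7,0,0,0,0],[6.6,-5.4,0,0,0,0],[9.9,-8.1,0,0,0,0],[11.5,-9.5,0,0,0,0],[11.5,-9.5,0,0,0,0]]])

```text
time: 1.6
tool_pos: [516.4, -17.8, 230.7]
tcp_rot: [-179.9, 0.0, 21.6]
ft_force: [-0.6, -0.5, -0.3]
finger_gap: 51.2
grip_force: 0.0
```

```bash
cat >> h.py <<'E'
from scipy.spatial.transform import Rotation as Ro
def snapw(tag):
    from bench import sensors,optics
    s=sensors.sense(); d=optics.snapshot("wrist")
    T=np.eye(4);T[:3,:3]=Ro.from_euler('xyz',s["tcp_rot"],degrees=True).as_matrix();T[:3,3]=s["tool_pos"]
    C=np.linalg.inv(T@d["T_tool_cam"])
    o=dict(pixels=d["pixels"],mtx=d["mtx"],R=C[:3,:3],t=C[:3,3]);np.savez(tag+".npz",**o);cv2.imwrite(f"pics/{tag}.png",o["pixels"][:,:,::-1])
    print(s["time"],s["tool_pos"].round(1),s["tcp_rot"].round(2),s["joint_pos"].round(1),s["finger_gap"],"cam",(-o["R"].T@o["t"]).round(0));return o
E
python3 -c "
from h import *
snapw('w1')"
```

```text
1.6 [516.4 -17.8 230.7] [-1.7993e+02  3.0000e-02  2.1570e+01] [-7.7 -5.4 98.4  0.  87.1 60.7] 51.21417813502081 cam [592.  12. 372.]
```

View pics/w1.png

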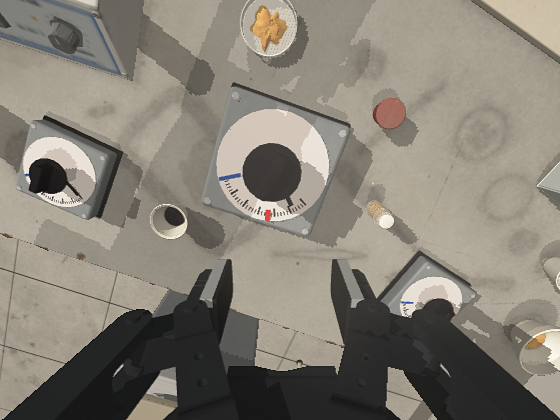

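The wrist view shows the timer with its face centre at about (272,168), red marker at (268,215), blue mark at (230,177) and pointer at about (290,202). The crucible is at (168,221), the vial at (380,215) and the stopper at (390,113). Next I measure these and enhance the dark knob bar.

```bash
cat > meas.py <<'E'
from h import *
def red_blue(d,box):
    x0,y0,x1,y1=box;im=d["pixels"][y0:y1,x0:x1];h=cv2.cvtColor(im,cv2.COLOR_RGB2HSV).astype(int);out={}
    red=((h[...,0]<8)|(h[...,0]>172))&(h[...,1]>150)&(h[...,2]>110)
    blue=(h[...,0]>100)&(h[...,0]<130)&(h[...,1]>120)&(h[...,2]>60)
    dark=(h[...,2]<60)
    for n,m in(("red",red),("blue",blue),("dark",dark)):
        ys,xs=np.nonzero(m);out[n]=np.array([ray(d,(x+x0,y+y0),42.5)[:2] for x,y in zip(xs,ys)])
    # face: bright low-saturation pixels hull
    white=((h[...,2]>130)&(h[...,0]<180)&(h[...,1]<45)).astype(np.uint8)
    white=cv2.morphologyEx(white,cv2.MORPH_OPEN,np.ones((3,3)))
    return out,white
E
python3 - <<'E'
from meas import *
d=load("w1.npz");o,w=red_blue(d,(200,80,355,245))
for n in("red","blue"):print(n,len(o[n]),o[n].mean(0),o[n].std(0))
p=d["pixels"][75:245,195:360]
a=cv2.resize(p,None,fx=3.5,fy=3.5,interpolation=cv2.INTER_CUBIC)
k=d["pixels"][130:215,230:315].astype(float);k=np.clip((k/255)**.35*1.6-.3,0,1)*0+np.clip((k-10)*5,0,255);print(np.percentile(d["pixels"][150:190,255:290],[0,5,50,95,100]))
k=cv2.resize(k.astype(np.uint8),(595,595)[::-1],interpolation=cv2.INTER_CUBIC)
cv2.imwrite("pics/knob.png",cv2.resize(k,(580,580))[:,:,::-1])
E
```

```text
red 50 [480.99195235 -14.75950588] [3.63330922 1.74952411]
blue 70 [507.75204747  40.083905  ] [3.71593374 5.77757914]
[50. 52. 58. 64. 67.]
```

View pics/knob.png

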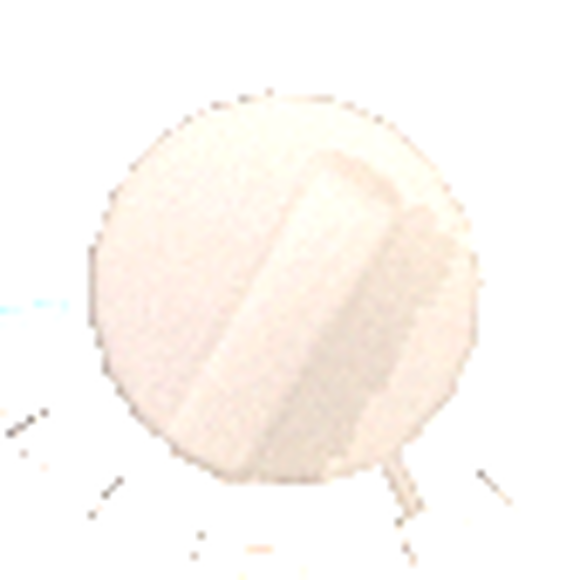

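The stretched crop shows the bar's top face. Its long edges run (310,175)→(178,410) and (392,213)→(245,470), and the skirt circle is centred at (283,287). The pointer is at lower right, at (405,490).

```bash
python3 - <<'E'
from meas import *
d=load("w1.npz");f=lambda x,y:(230+x/6.82-.5,130+y/6.82-.5)
P=[ray(d,f(*q),98)[:2] for q in((310,175),(178,410),(392,213),(245,470))]
print("bar top",np.mean(P,0),np.linalg.norm(P[1]-P[0]),np.linalg.norm(P[2]-P[0]),[np.degrees(np.arctan2(*(a-b)[::-1])) for a,b in((P[0],P[1]),(P[2],P[3]))])
print("skirt ctr",ray(d,f(283,287),70)[:2])
t=load("top0.npz")
for n,dd,box in(("w",d,(200,80,355,245)),("top",t,(235,195,320,270))):
    o,_=red_blue(dd,box)
    x0,y0,x1,y1=box;h=cv2.cvtColor(dd["pixels"][y0:y1,x0:x1],cv2.COLOR_RGB2HSV)
    # face (pinkish-white, hue warm) against grey body (bluish)
    im=dd["pixels"][y0:y1,x0:x1].astype(int); m=((im[...,0]>im[...,2]+3)&(im[...,0]>90)).astype(np.uint8)
    body=((im[...,2]>im[...,0]+3)&(im[...,2]>60)).astype(np.uint8)
    cv2.imwrite(f"pics/m_{n}.png",np.hstack([m,body])*255)
    # body pixels: inner boundary via radial cast from centre
    c=np.array([277,231]) if n=="top" else np.array([272,170]); pts=[]
    for a in np.arange(0,2*np.pi,.05):
        for rr in np.arange(15 if n=="top" else 38,80,.5):
            u,v=(c+rr*np.array([np.cos(a),np.sin(a)])).round().astype(int)-[x0,y0]
            if not(0<=v<body.shape[0] and 0<=u<body.shape[1]):break
            if body[v,u] and not (dd["pixels"][v+y0,u+x0].astype(int)[2]>dd["pixels"][v+y0,u+x0].astype(int)[0]+60):
                pts.append(ray(dd,(c+(rr-.5)*np.array([np.cos(a),np.sin(a)])),42)[:2]);break
    pts=np.array(pts)
    for _ in range(4):
        A=np.c_[2*pts,np.ones(len(pts))];s=np.linalg.lstsq(A,(pts**2).sum(1),rcond=None)[0];R=np.sqrt(s[2]+s[:2]@s[:2]);e=abs(np.linalg.norm(pts-s[:2],axis=1)-R);pts=pts[e<max(2,2*np.median(e))]
    print(n,"face",s[:2],R,len(pts))
    cc=s[:2];ang=lambda p:np.arctan2(p[1]-cc[1],p[0]-cc[0])
    r_,b_=o["red"].mean(0),o["blue"].mean(0)
    dk=o["dark"];rad=np.linalg.norm(dk-cc,axis=1);q=dk[(rad>38)&(rad<46)]
    print("red",r_,np.linalg.norm(r_-cc),"blue",b_,np.linalg.norm(b_-cc),"marker dial",2.10-((ang(b_)-ang(r_))%(2*np.pi)) ,(ang(r_)-ang(b_))%(2*np.pi),"dark",len(q),q.mean(0) if len(q) else 0, np.degrees(ang(b_)))
E
```

```text
bar top [5.36152477e+02 6.33056768e-02] 36.65846266782099 11.915746012516099 [np.float64(-8.23666995725674), np.float64(-8.00519115809362)]
skirt ctr [5.35102831e+02 2.21155530e-01]
w face [190.45339786 939.98064913] 959.0793015814 2
red [480.99195235 -14.75950588] 997.9686444161998 blue [507.75204747  40.083905  ] 954.1973502003723 marker dial 2.0564234175252283 6.239608724704814 dark 0 0 -70.57762957185992
top face [508.88804444  29.36133563] 3.2183363612169344 4
red [478.06283932 -16.48086307] 55.24219811027876 blue [503.43922456  38.53096072] 10.666379995054534 marker dial -2.1697299811535147 2.0134553260260715 dark 68 [531.73759882  -1.75244881] 120.71983742329829
```

Call:
play_rows(motion=[[[1.2,-0.5,0,0,0,-8.5],[2.4,-1.0,0,0,0,-17],[2.4,-1.0,0,0,0,-25.5],[2.4,-1.0,0,0,0,-34],[2.4,-1.0,0,0,0,-42.5]]])

```text
time: 2.15
tool_pos: [534.1, -3.7, 231.0]
tcp_rot: [-180.0, 0.0, 64.1]
ft_force: [-0.5, 0.6, 0.2]
finger_gap: 51.5
grip_force: 0.0
```

Call:
play_rows(motion=[[[0,0,0,0,0,-8.5],[0,0,0,0,0,-17],[0,0,0,0,0,-25.5],[0,0,0,0,0,-34],[0,0,0,0,0,-42.5]]])

```text
time: 2.65
tool_pos: [534.0, -3.9, 231.0]
tcp_rot: [-180.0, 0.0, 106.6]
ft_force: [1.6, 0.8, 0.4]
finger_gap: 51.3
grip_force: 0.0
```

Call:
play_rows(motion=[[[0,0,0,0,0,-8.5],[0,0,0,0,0,-17],[0,0,0,0,0,-25.5],[0,0,0,0,0,-34],[0,0,0,0,0,-42.5]]])

```text
time: 3.15
tool_pos: [534.0, -3.9, 231.1]
tcp_rot: [-180.0, -0.0, 149.1]
ft_force: [-0.7, 0.3, -0.3]
finger_gap: 51.2
grip_force: 0.0
```

Call:
play_rows(motion=[[[0,0,0,0,0,-8.5],[0,0,0,0,0,-17],[0,0,0,0,0,-23],[0,0,0,0,0,-23],[0,0,0,0,0,-23]]])

```text
time: 3.65
tool_pos: [534.3, -3.3, 231.2]
tcp_rot: [-180.0, -0.0, 171.6]
ft_force: [0.1, 0.4, 0.2]
finger_gap: 51.2
grip_force: 0.0
```

```bash
python3 - <<'E'
from h import *
d=snapw('w2')
c=d["R"]@np.array([535.5,0,90])+d["t"];c=d["mtx"]@c;c=(c[:2]/c[2]);print(c)
x,y=(c-[75,70]).round().astype(int).clip(0);print(x,y)
p=d["pixels"][y:y+140,x:x+150].astype(float);k=np.where(p.max(2,keepdims=True)<75,np.clip((p-30)*6,0,255),p)
cv2.imwrite("pics/w2c.png",cv2.resize(k.astype(np.uint8),None,fx=4,fy=4,interpolation=cv2.INTER_NEAREST)[:,:,::-1])
E
```

```text
3.65 [534.3  -3.3 231.2] [-1.7999e+02 -2.0000e-02  1.7161e+02] [ -5.8  -2.7  95.7  -0.   87.  -87.5] 51.21795200815072 cam [456.   8. 373.]
[285.00822148 198.31463517]
210 128
```

View pics/w2c.png

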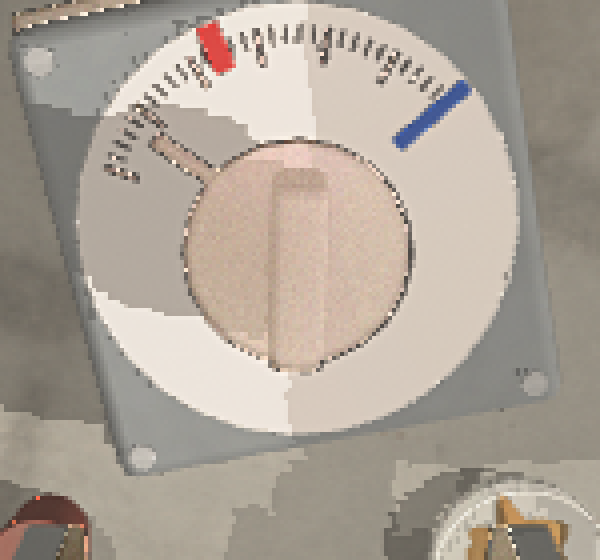

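The second wrist view (4x crop from offset (210,128)) shows the face spanning x 78–520 and y 2–434. The red marker is at (215,48), the blue mark runs (400,140)–(465,90), and the pointer tip is at (155,143). The skirt centre is (297,255) and the bar top spans x 272–328, y 188–372, already aligned with the tool.

```bash
python3 - <<'E'
from meas import *
a=load("w1.npz");b=load("w2.npz");t=load("top0.npz")
f=lambda x,y:(230+x/6.82-.5,130+y/6.82-.5); g=lambda x,y:(210+x/4-.4,128+y/4-.4)
print("bar ctr",tri([(a,f(281,317)),(b,g(300,280))]),"skirt",tri([(a,f(283,287)),(b,g(297,255))]))
c=ray(b,g(299,218),42)[:2];print("face ctr",c,"R",np.linalg.norm(ray(b,g(520,218),42)[:2]-c),np.linalg.norm(ray(b,g(299,434),42)[:2]-c))
print("bar z98",ray(b,g(300,280),98),"yaw",[np.degrees(np.arctan2(*(ray(b,g(x,190),98)-ray(b,g(x,365),98))[1::-1])) for x in(272,328)],"width",np.linalg.norm(ray(b,g(272,280),98)-ray(b,g(328,280),98)))
pts={"red":red_blue(b,(210,128,360,240))[0]["red"].mean(0),"blue":red_blue(b,(210,128,360,240))[0]["blue"].mean(0)}
print("w1 red/blue",[red_blue(a,(200,80,355,245))[0][k].mean(0).round(1) for k in("red","blue")])
pts["ptr"]=ray(b,g(155,143),43)[:2]
dx=np.array([ray(b,g(x,y),42)[:2] for x,y in((38,62),(142,458),(535,383))]);print("screws",dx.round(1), "diag mid",(dx[0]+dx[2])/2)
A={k:np.arctan2(*(v-c)[::-1]) for k,v in pts.items()}
for k in pts:print(k,pts[k].round(1),np.linalg.norm(pts[k]-c).round(1),"dial",2.1-((A["blue"]*0+A[k]-A["blue"])%(2*np.pi)))
print(A)
E
```

```text
bar ctr [ 5.34815905e+02 -2.90362068e-01  8.96969479e+01] skirt [ 5.34453849e+02 -3.62338481e-01  6.65504936e+01]
face ctr [5.30333380e+02 5.19858689e-01] R 61.50352824433793 65.04898076528927
bar z98 [ 5.32505073e+02 -4.35540864e-02  9.80000000e+01] yaw [np.float64(171.38187834181062), np.float64(172.210175410029)] width 13.164194013981394
w1 red/blue [array([481. , -14.8]), array([507.8,  40.1])]
screws [[478.  -62.4]
 [595.6 -56. ]
 [588.8  61.4]] diag mid [ 5.3342755e+02 -4.9766998e-01]
red [481.2 -14.8] 51.5 dial 0.7583754357839099
blue [506.9  40.3] 46.1 dial 2.1
ptr [503.8 -35.2] 44.5 dial 0.12841426127263356
{'red': np.float64(-2.8393567577034062), 'blue': np.float64(2.1022039852600902), 'ptr': np.float64(-2.209395583192129)}
```

Call:
play_rows(motion=[[[0.07,0.3,3.5,0,0,0],[0.07,0.3,7.5,0,0,0],[0.07,0.3,11.5,0,0,0],[0.07,0.3,14.5,0,0,0],[0.07,0.3,15.3,0,0,0]]])

```text
time: 4.2
tool_pos: [531.1, 0.7, 74.0]
tcp_rot: [-180.0, -0.4, 171.7]
ft_force: [-0.6, 0.0, 0.2]
finger_gap: 51.7
grip_force: 0.0
```

Call:
play_rows(motion=[[[0,0,0,0,0,0],[0,0,0,0,0,0],[0,0,0,0,0,0],[0,0,0,0,0,0],[0,0,0,0,0,0]]], jaw=0, squeeze=25)

```text
time: 4.7
tool_pos: [536.0, -0.5, 80.6]
tcp_rot: [-179.9, 0.2, 171.8]
ft_force: [0.2, -5.4, -0.0]
finger_gap: 13.0
grip_force: 28.9
```

```bash
python3 - <<'E'
from bench import sensors
s=sensors.sense();print({k:np.round(v,3) if 0 else v for k,v in s.items() if k in("time","tool_pos","tcp_rot","ft_force","wrist_torque","finger_gap","grip_force")})
E
```

```text
{'time': 4.7, 'tool_pos': array([ 5.36038226e+02, -4.81216403e-01,  8.06122884e+01]), 'tcp_rot': array([-179.92886734,    0.2295744 ,  171.83045458]), 'ft_force': array([ 0.19923284, -5.38670473, -0.04482129]), 'wrist_torque': array([-0.78322369, -0.0195238 , -0.00763043]), 'grip_force': 28.880986869335175, 'finger_gap': 13.025431643067451}
```

Call:
play_rows(motion=[[[0.15,-0.05,0,0,0,0],[0.15,-0.05,0.1,0,0,0],[0.15,-0.05,0.2,0,0,0],[0.15,-0.05,0.2,0,0,0],[0.15,-0.05,0.2,0,0,0]]])

```text
time: 5.2
tool_pos: [535.9, -0.5, 79.4]
tcp_rot: [-180.0, 0.4, 171.8]
ft_force: [4.2, -4.9, 1.6]
finger_gap: 13.2
grip_force: 28.9
```

Call:
play_rows(motion=[[[-0.15,-0.15,0.05,0,0,0],[-0.15,-0.15,0.1,0,0,0],[-0.15,-0.15,0.1,0,0,0],[-0.15,-0.15,0.1,0,0,0]]])

```text
time: 5.6
tool_pos: [536.0, -0.9, 77.1]
tcp_rot: [179.9, 0.2, 171.9]
ft_force: [3.5, 3.8, 4.7]
finger_gap: 13.5
grip_force: 29.3
```

Call:
play_rows(motion=[[[0,0,0.1,0,0,0],[0,0,0.1,0,0,0],[0,0,0.1,0,0,0]]])

```text
time: 5.9
tool_pos: [536.0, -0.9, 76.5]
tcp_rot: [179.9, 0.2, 171.9]
ft_force: [1.9, 4.0, 8.6]
finger_gap: 13.4
grip_force: 29.8
```

Call:
play_rows(motion=[[[0,0,0.1,0,0,0],[0,0,0.1,0,0,0],[0,0,0.1,0,0,0]]])

```text
time: 6.2
tool_pos: [536.1, -0.9, 75.9]
tcp_rot: [179.9, 0.2, 171.9]
ft_force: [0.2, 3.1, 12.9]
finger_gap: 13.5
grip_force: 30.3
```

Call:
play_rows(motion=[[[0,-0.08,-0.05,0,0,4],[0,-0.08,-0.05,0,0,8],[0,-0.08,-0.05,0,0,12],[0,-0.08,-0.05,0,0,16],[0,-0.08,-0.05,0,0,20]]])

```text
time: 6.7
tool_pos: [535.7, -2.1, 76.1]
tcp_rot: [179.9, 0.2, 151.7]
ft_force: [0.6, 1.4, 10.8]
finger_gap: 13.1
grip_force: 30.1
```

```bash
python3 - <<'E'
from h import *
from bench import sensors
print(sensors.sense()["wrist_torque"])
d=snapw('w3')
c=d["R"]@np.array([535,0,42])+d["t"];c=d["mtx"]@c;c=(c[:2]/c[2]);print(c)
E
```

```text
[0.30857659 0.03852592 0.10063296]
6.7 [535.7  -2.1  76.1] [179.91   0.2  151.71] [ -5.7   4.9 104.8   0.   70.  -67.4] 13.138603415385385 cam [466.  36. 218.]
[282.86553816 240.86626915]
```

View pics/w3.png

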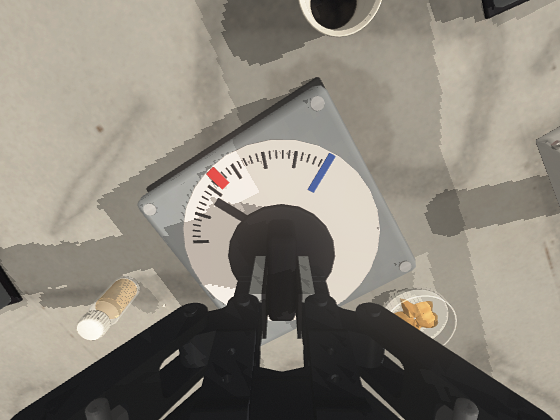

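The pointer stays visible while the knob is gripped: tip at about (216,202), red marker (217,178), blue mark (322,172). I write a dial reader from a rectified face view.

```bash
cat > dial.py <<'E'
from h import *
def dial(d,c=None,S=4,c0=(535,-1),H=80,yaw=0.056):
    # rectify face plane z=42: col ~ +y decreasing, row ~ x decreasing
    W=[(c0[0]+H,c0[1]+H),(c0[0]+H,c0[1]-H),(c0[0]-H,c0[1]-H),(c0[0]-H,c0[1]+H)]
    uv=[];
    for w in W:
        q=d["mtx"]@(d["R"]@np.array([*w,42.])+d["t"]);uv.append(q[:2]/q[2])
    N=2*H*S;M=cv2.getPerspectiveTransform(np.float32(uv),np.float32([(0,0),(N,0),(N,N),(0,N)]))
    im=cv2.warpPerspective(d["pixels"],M,(N,N));g=cv2.cvtColor(im,cv2.COLOR_RGB2GRAY);h=cv2.cvtColor(im,cv2.COLOR_RGB2HSV).astype(int)
    world=lambda x,y:np.array([c0[0]+H-y/S,c0[1]+H-x/S])
    cc=None
    ci=cv2.HoughCircles(cv2.GaussianBlur(g,(0,0),2),cv2.HOUGH_GRADIENT_ALT,1,50,param1=80,param2=.4,minRadius=60*S,maxRadius=65*S)
    if ci is not None: print("circle",world(*ci[0,0,:2]).round(1),ci[0,0,2]/S)
    if c is None: c=world(*ci[0,0,:2])
    ys,xs=np.mgrid[:N,:N];X=c0[0]+H-ys/S-c[0];Y=c0[1]+H-xs/S-c[1];rad=np.hypot(X,Y)
    th=(-2.0916+yaw-np.arctan2(Y,X))%(2*np.pi);th=np.where(th>4.5,th-2*np.pi,th)
    red=((h[...,0]<8)|(h[...,0]>172))&(h[...,1]>150)&(h[...,2]>90)&(rad>40)&(rad<62)
    blue=(h[...,0]>100)&(h[...,0]<130)&(h[...,1]>110)&(h[...,2]>60)&(rad>40)&(rad<62)
    dark=((h[...,2]<85)&(rad>37)&(rad<45.5)&(th>-.3)&(th<2.8)&~blue).astype(np.uint8)
    n,l,st,_=cv2.connectedComponentsWithStats(dark);out=[]
    for i in range(1,n):
        if st[i,4]>60:m=l==i;out.append((round(float(th[m].mean()),3),int(st[i,4])))
    print("red",th[red].mean().round(3),rad[red].mean().round(1),"blue",th[blue].mean().round(3),rad[blue].mean().round(1),"dark",out)
    return im
E
python3 - <<'E'
from dial import *
for f in("w1","w2","w3"):
    d=load(f+".npz")
    for c in(None,(535,-.5),(533.5,-.5)):
        try: dial(d,c)
        except Exception as e: print(f,e)
E
```

```text
circle [534.2  -0.8] 61.497425
red 0.847 55.1 blue 2.099 50.3 dark [(0.278, 565), (0.981, 343)]
circle [534.2  -0.8] 61.497425
red 0.846 55.8 blue 2.084 50.4 dark [(0.667, 1413)]
circle [534.2  -0.8] 61.497425
red 0.839 54.4 blue 2.109 49.9 dark [(0.26, 563), (1.05, 71)]
circle [532.5  -1. ] 61.588623
red 0.841 53.0 blue 2.126 50.0 dark [(0.243, 594)]
circle [532.5  -1. ] 61.588623
red 0.844 55.6 blue 2.078 50.5 dark [(0.279, 604)]
circle [532.5  -1. ] 61.588623
red 0.837 54.1 blue 2.104 50.1 dark [(0.252, 602)]
circle [ 5.338e+02 -2.000e-01] 61.40633
red 0.834 54.7 blue 2.096 50.3 dark [(0.593, 656)]
circle [ 5.338e+02 -2.000e-01] 61.40633
red 0.845 55.8 blue 2.077 50.7 dark [(0.614, 660)]
circle [ 5.338e+02 -2.000e-01] 61.40633
red 0.837 54.4 blue 2.103 50.3 dark [(0.596, 655)]
```

Call:
play_rows(motion=[[[0,0,0,0,0,5],[0,0,0,0,0,10],[0,0,0,0,0,15],[0,0,0,0,0,20],[0,0,0,0,0,25]]])

```text
time: 7.25
tool_pos: [534.9, -3.1, 75.8]
tcp_rot: [180.0, 0.1, 126.7]
ft_force: [-4.0, -3.9, 11.3]
finger_gap: 13.5
grip_force: 30.3
```

Call:
play_rows(motion=[[[0,0,0,0,0,5],[0,0,0,0,0,10],[0,0,0,0,0,15],[0,0,0,0,0,20]]])

```text
time: 7.65
tool_pos: [533.9, -3.6, 75.5]
tcp_rot: [-179.9, 0.1, 106.7]
ft_force: [-8.2, -5.7, 13.6]
finger_gap: 13.2
grip_force: 30.6
```

```bash
python3 - <<'E'
from dial import *
from bench import sensors
print(sensors.sense()["wrist_torque"],sensors.sense()["ft_force"])
dial(snapw('w4'),(533.7,-.6))
E
```

```text
[-0.96344927  1.3484205   0.10224833] [-8.21877907 -5.68910831 13.60751433]
7.65 [533.9  -3.6  75.5] [-1.7994e+02  1.4000e-01  1.0666e+02] [ -5.8   4.9 104.9  -0.2  70.2 -22.4] 13.199444747846538 cam [512.  74. 217.]
circle [ 5.348e+02 -5.000e-01] 61.746635
red 0.841 54.6 blue 2.105 50.5 dark [(-0.054, 1701), (1.384, 647)]
```

Call:
play_rows(motion=[[[-0.03,-0.12,-0.04,0,0,3],[-0.07,-0.23,-0.06,0,0,8],[-0.07,-0.23,-0.06,0,0,13],[-0.07,-0.23,-0.06,0,0,18],[-0.07,-0.23,-0.06,0,0,22]]])

```text
time: 8.2
tool_pos: [532.5, -4.0, 76.1]
tcp_rot: [179.9, 0.1, 84.7]
ft_force: [-4.2, -1.6, 11.0]
finger_gap: 13.6
grip_force: 30.1
```

```bash
python3 - <<'E'
from dial import *
from bench import sensors
print(sensors.sense()["wrist_torque"],sensors.sense()["ft_force"])
dial(snapw('w5'),(533.9,-.6))
E
```

```text
[-0.13764872  0.71542584  0.1080412 ] [-4.24339428 -1.63486153 11.02583483]
8.2 [532.5  -4.   76.1] [1.7993e+02 6.0000e-02 8.4670e+01] [-5.900e+00  4.600e+00  1.052e+02 -1.000e-01  7.020e+01 -6.000e-01] 13.630163905370006 cam [541.  76. 218.]
circle [533.   -1.2] 61.99036
red 0.841 54.9 blue 2.104 50.4 dark [(-0.173, 1422), (0.337, 1775), (1.762, 666)]
```

Call:
play_rows(motion=[[[-0.05,-0.1,0,0,0,6],[-0.07,-0.15,0,0,0,12],[-0.07,-0.15,0,0,0,18],[-0.07,-0.15,0,0,0,24],[-0.07,-0.15,0,0,0,30]]])

```text
time: 8.75
tool_pos: [530.7, -3.6, 75.9]
tcp_rot: [180.0, -0.0, 54.6]
ft_force: [-4.6, 4.5, 11.6]
finger_gap: 13.4
grip_force: 30.2
```

```bash
python3 - <<'E'
from dial import *
from bench import sensors
print(sensors.sense()["wrist_torque"],sensors.sense()["ft_force"])
dial(snapw('w6'),(533.7,-.6))
E
```

```text
[0.69879435 0.85884826 0.06316536] [-4.57464842  4.49450631 11.59423425]
8.75 [530.7  -3.6  75.9] [ 1.7999e+02 -4.0000e-02  5.4630e+01] [ -5.9   4.4 105.4   0.   70.2  29.4] 13.427640648099365 cam [578.  62. 218.]
circle [534.5   1. ] 61.129185
red 0.861 55.1 blue 2.11 50.4 dark [(0.143, 3701), (2.282, 668), (0.846, 1732)]
```

Call:
play_rows(motion=[[[0,-0.05,0,0,0,-5],[0.01,-0.05,0,0,0,-10],[0.02,-0.02,0,0,0,-15],[0.03,0.01,0,0,0,-20],[0.04,0.04,0,0,0,-25]]])

```text
time: 9.3
tool_pos: [532.1, -4.0, 76.3]
tcp_rot: [179.9, -0.0, 80.1]
ft_force: [-1.6, 1.7, 9.7]
finger_gap: 13.3
grip_force: 29.9
```

Call:
play_rows(motion=[[[0,0.03,0,0,0,-5],[0.01,0.06,0,0,0,-10],[0.01,0.09,0,0,0,-15],[0.02,0.12,0,0,0,-20],[0.03,0.15,0,0,0,-25]]])

```text
time: 9.8
tool_pos: [533.6, -3.9, 76.2]
tcp_rot: [179.9, 0.0, 105.1]
ft_force: [-1.8, 1.4, 10.3]
finger_gap: 13.1
grip_force: 30.0
```

```bash
python3 - <<'E'
from dial import *
from bench import sensors
print(sensors.sense()["wrist_torque"],sensors.sense()["ft_force"])
dial(snapw('w7'),(533.7,-.6))
E
```

```text
[ 0.38033372  0.15458863 -0.00993328] [-1.84146507  1.39598983 10.28792885]
9.8 [533.6  -3.9  76.2] [1.7987e+02 5.0000e-02 1.0507e+02] [ -5.9   4.7 105.    0.   70.1 -21. ] 13.077366767131538 cam [514.  74. 218.]
circle [533.8   1. ] 61.161045
red 0.84 54.6 blue 2.104 50.5 dark [(-0.018, 1735), (1.415, 639)]
```

Call:
play_rows(motion=[[[0,0.03,0,0,0,-5],[0.01,0.06,0,0,0,-10],[0.01,0.09,0,0,0,-15],[0.02,0.12,0,0,0,-20],[0.03,0.15,0,0,0,-25]]])

```text
time: 10.35
tool_pos: [535.0, -3.2, 76.3]
tcp_rot: [179.9, 0.1, 130.1]
ft_force: [-1.2, 2.3, 9.0]
finger_gap: 13.4
grip_force: 30.0
```

Call:
play_rows(motion=[[[0,0.02,0,0,0,-3],[0,0.03,0,0,0,-5],[0,0.03,0,0,0,-5]]])

```text
time: 10.65
tool_pos: [535.2, -2.9, 76.3]
tcp_rot: [179.9, 0.1, 134.9]
ft_force: [-1.7, 2.6, 10.4]
finger_gap: 13.2
grip_force: 30.0
```

```bash
python3 - <<'E'
from dial import *
from bench import sensors
print(sensors.sense()["wrist_torque"],sensors.sense()["ft_force"])
d=snapw('w8')
for c in((533.7,-.6),(535,-.6),(533.7,.8)):dial(d,c)
E
```

```text
[0.47423355 0.21144617 0.02358652] [-1.74860373  2.58140677 10.43500366]
10.65 [535.2  -2.9  76.3] [1.7991e+02 1.0000e-01 1.3494e+02] [ -5.8   4.9 104.8   0.   70.1 -50.8] 13.170471012693753 cam [479.  54. 218.]
circle [532.5  -1. ] 61.58804
red 0.84 54.5 blue 2.101 50.5 dark [(-0.247, 117), (0.892, 626)]
circle [532.5  -1. ] 61.58804
red 0.846 55.7 blue 2.079 50.8 dark [(-0.221, 212), (0.899, 625)]
circle [532.5  -1. ] 61.58804
red 0.816 54.8 blue 2.086 49.9 dark [(-0.21, 289), (0.858, 625)]
```

Call:
play_rows(motion=[[[0,0.01,0,0,0,-1.5],[0,0.02,0,0,0,-3.5],[0,0.02,0,0,0,-3.5],[0,0.02,0,0,0,-3.5]]])

```text
time: 11.1
tool_pos: [535.3, -2.8, 76.2]
tcp_rot: [179.9, 0.1, 138.4]
ft_force: [-1.0, 2.3, 10.3]
finger_gap: 13.2
grip_force: 30.0
```

```bash
python3 - <<'E'
from dial import *
im=dial(snapw('w9'),(533.7,-.6))
d=load('w9.npz');c=d["mtx"]@(d["R"]@np.array([490,-10,42])+d["t"]);c=(c[:2]/c[2]).astype(int);print(c)
cv2.imwrite("pics/w9c.png",cv2.resize(d["pixels"][max(0,c[1]-35):c[1]+35,max(0,c[0]-40):c[0]+40],None,fx=7,fy=7,interpolation=cv2.INTER_NEAREST)[:,:,::-1])
E
```

```text
11.1 [535.3  -2.8  76.2] [1.7991e+02 1.0000e-01 1.3837e+02] [ -5.8   5.  104.8   0.   70.1 -54.2] 13.1560762702242 cam [476.  51. 218.]
circle [534.   -0.8] 61.50491
red 0.841 54.5 blue 2.101 50.4 dark [(0.831, 630)]
[221 199]
```

View pics/w9c.png

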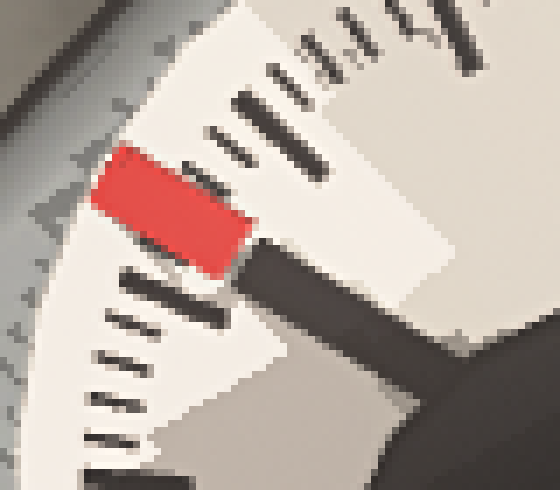

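The crop shows the pointer tip (245,265) in line with the red marker (175,210), within about a degree. I let up off the clutch, open the gripper and rise.

Call:
play_rows(motion=[[[0,0,-0.2,0,0,0],[0,0,-0.4,0,0,0],[0,0,-0.6,0,0,0],[0,0,-0.6,0,0,0]]])

```text
time: 11.55
tool_pos: [535.1, -2.8, 80.9]
tcp_rot: [179.9, 0.1, 138.4]
ft_force: [4.7, 2.6, 0.6]
finger_gap: 13.4
grip_force: 28.8
```

Call:
play_rows(motion=[[[0,0,0,0,0,0],[0,0,0,0,0,0],[0,0,0,0,0,0],[0,0,0,0,0,0],[0,0,0,0,0,0]]], jaw=0.6)

```text
time: 12.05
tool_pos: [534.0, -3.0, 80.2]
tcp_rot: [-180.0, -0.0, 138.4]
ft_force: [-0.3, -1.2, -0.0]
finger_gap: 50.8
grip_force: 0.0
```

Call:
play_rows(motion=[[[0,0,-2,0,0,0],[0,0,-6,0,0,0],[0,0,-10,0,0,0],[0,0,-12,0,0,0],[0,0,-12,0,0,0]]])

```text
time: 12.55
tool_pos: [536.6, -3.2, 204.9]
tcp_rot: [179.8, 0.3, 138.4]
ft_force: [0.1, 0.7, 0.1]
finger_gap: 51.4
grip_force: 0.0
```

Call:
play_rows(motion=[[[0,0,0,0,0,-8.5],[0,0,0,0,0,-17],[0,0,0,0,0,-25.5],[0,0,0,0,0,-34],[0,0,0,0,0,-34]]])

```text
time: 13.05
tool_pos: [533.5, -2.9, 199.0]
tcp_rot: [-180.0, -0.1, 172.5]
ft_force: [0.0, 0.2, -0.5]
finger_gap: 51.1
grip_force: 0.0
```

```bash
python3 - <<'E'
from dial import *
d=snapw('w10')
dial(d,(533.7,-.6));dial(d)
c=d["mtx"]@(d["R"]@np.array([510,-10,42])+d["t"]);c=(c[:2]/c[2]).astype(int);print(c)
cv2.imwrite("pics/w10c.png",cv2.resize(d["pixels"][max(0,c[1]-60):c[1]+60,max(0,c[0]-70):c[0]+70],None,fx=5,fy=5,interpolation=cv2.INTER_NEAREST)[:,:,::-1])
E
```

```text
13.05 [533.5  -2.9 199. ] [-1.7999e+02 -1.2000e-01  1.7250e+02] [ -5.8  -1.7  98.2  -0.   83.7 -88.3] 51.10491411587309 cam [455.   8. 341.]
circle [5.332e+02 5.000e-01] 61.49657
red 0.839 54.4 blue 2.101 50.2 dark [(0.833, 518)]
circle [5.332e+02 5.000e-01] 61.49657
red 0.818 54.2 blue 2.097 49.6 dark [(0.805, 517)]
[271 171]
```

View pics/w10c.png

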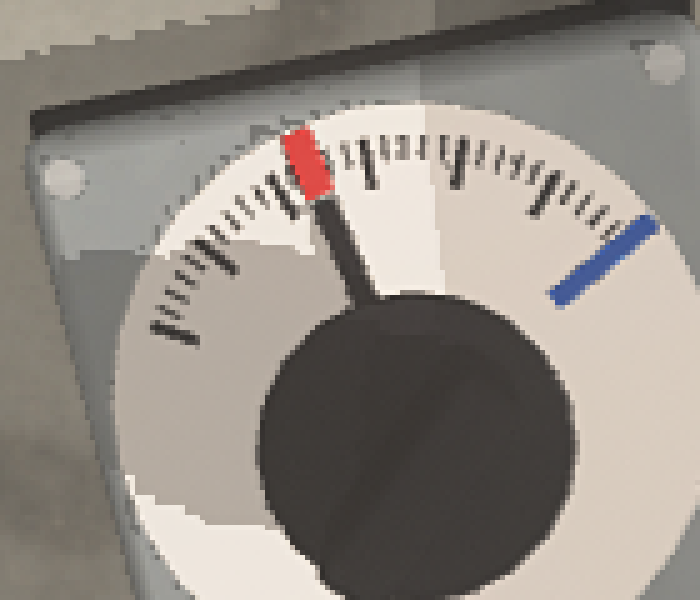

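The pointer (tip at about (325,200)) lines up with the red marker at (307,163), with a difference of about 0.01 rad. The gripper is clear of the timer, so I hand in.

```bash
python3 -c "
from bench import job
print(job.hand_in())"
```

```text
the job is handed in; nothing more can be done
None
```

The timer is set and handed in: the pointer went past the blue top mark to about 2.28 rad, then back onto the red marker, standing within about 0.01 rad of it in the last camera reading. The force measured at the wrist peaked at 13.6 N, the arm never went near the things round the timer, and the gripper ended clear at about 13 s.

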